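# Dial the combination of the core-sample strongbox

### The arm

A 7-joint arm with a two-finger parallel gripper is mounted at the origin on the work surface. World frame = base frame: x ahead of the robot, y to its left, z up, the work surface at z = 0. Lengths are in m, angles in rad, forces in N, time in s.
With the tool pointing down it reaches from about 0.4 to 0.85 m from the base axis. Payload 10.4 kg.
Tool frame: the origin (TCP) lies at the very end of the fingers, on their centre line; the grasp point (between the pads) lies 19 mm behind it; z points along the fingers, y is the line along which they close (so a half turn about z gives the same grasp; the last joint's range is limited). The gripper opens to 85 mm and grips with 20 to 120 N. Pads are 22 mm wide; open, the fingers measure 114 mm over their backs; the gripper's body (76 mm by 85 mm) begins 54 mm behind the grasp point. The pads swing forward as they close: fully open they stand 13 mm farther back than shut.
Start: joints at [1.162, 0.332, -0.065, 1.46, 0.022, 1.35, -0.088], TCP at [0.235, -0.579, 0.231] pointing down, gripper open.
Joint ranges: [-2.6, 2.6], [-0.5, 2.12], [-1.47, 1.34], [0.16, 2.42], [-1.27, 4.41], [0.06, 2.06], [-2.6, 2.6]. Speed limits (rad/s): [2.22, 2.22, 2.79, 2.79, 3.14, 3.14, 3.14].

### API

Orientations are given as a unit quaternion [w, x, y, z].
In Python, from rig import arm gives the robot as it stands.
- The arm moves only by the tool drive_tool, never from a script. Its argument "commands" is a list of rows, each an object with "slide": the shift along the tool's x, y, z as a fraction of full scale, a list of three; "turn": the turn, a rotation vector about the tool's x, y, z as a fraction of full scale, a list of three; "fingers": the opening, from -1 (shut) to 1 (fully open), so that 0 is half open. A call has exactly 5 rows; each row shifts and turns the commanded pose from where the row before left it, along the tool's axes as they then stand; what a row does not reach is not made up. Full scale, the value 1, is 30 mm for a shift and 0.15 rad for a turn. A row lasts 1/10 s, in which the tool goes at most 50 mm and 8.59 degrees, less where a joint would pass 70% of its speed; a pose out of reach is approached as far as the arm can. A call with a number of a shift or a turn outside -1 to 1 is refused whole. A call with a gripper value outside its range is refused whole. The fingers move at their own pace and stop on an object; "newtons" is the grip in N (left out, the last holds). Time passes only in rows, so rows that do not move let the fingers close, or fill a call up. It gives the time, the measured TCP pose, the force, the opening and the grip force at its end, in the units of the state.
- arm.get_obs(): the state, without advancing time (a new reading comes with each control period).
- arm.get_image(name): name is "side" or "top" or "wrist"; returns a dict with "pixels" (420x560x3 uint8, red, green, blue), "camera_matrix" (3x3 intrinsics, pixels), "camera_from_world" (4x4, takes a point from world to camera coordinates). Camera axes: x right, y up, looking along -z (the intrinsics and any distortion apply to the point x, -y, -z); pixel columns grow to the right and rows downward; lengths in m; the calibration is good to about 2 mm. A picture is of the moment at which its call begins. There is no depth.
- arm.close_job(): hands the job in; it is judged then, once.
The state is a dict: "clock": time; "q": joint angles; "qvel": joint speeds; "joint_efforts": joint torques, N m; "ee_pos": TCP position; "ee_rot": TCP orientation; "contact_force": force on the tool from outside, world axes, zero at the start; "ft_torque": the same for the moment, N m; "grip_width": finger opening in m; "grasp_force": force on a finger pad.
Only numpy, scipy, OpenCV 4.12 (cv2) and the standard library are available. Lean on these libraries where they do the work, as an engineer would, in place of code of your own. Each camera call takes 0.05 s, during which the arm holds its last target. There are 200 camera calls.

### The job

Dial the combination of the wider of the two grey sample strongboxes: turn its dial left (anticlockwise seen from above) until the pointed nose stands at the mark of one dot, pause there for a moment, then turn it right to the mark of three dots, leave it there and let go. Do not turn the narrower box's dial or shift the tall asphalt core.

Things in the scene. Friction and masses are not known exactly. Their poses are not given: they have to be found in the camera images.
- wide_box_dial (a joint): Angle (rad) of the dial on the wider strongbox, about a vertical axis; grows turning left (anticlockwise from above). 0 = nose straight to the box's far, hinged side. Columns of white dots on the plate beyond the dial: one dot at 0.785 (leftmost seen from the robot), two at 0.262, three at -0.262, four at -0.785. Starts between -0.6 and 0.1; stops at -1.3 and 1.3; friction 0.06 N m; stays where left.
- wide_box_grip (a point): Middle of that dial's black grip bar (56 long, 14 wide, 38 mm high, pointed nose at one end, white line to it), on the turning axis, 14 mm below the bar's top, 24 mm above the 72 mm aluminium disc, 116 mm above the bench. Turns with the dial: x along the bar to the nose, z up; grip across y. In the middle of the lid of the fixed grey steel box, 180 x 250 x 80 mm.
- narrow_box_pointer (a point): Tip of the nose of the like dial on the narrower fixed strongbox (180 x 165 x 80 mm): 35 mm from that dial's axis, 116 mm above the bench; x from the axis to the tip, z up. Leave alone. Which box stands left and which right varies.
- core_tall: Loose black asphalt core, a cylinder 100 mm across and 100 mm high, upright on the bench; origin at the centre of its underside. A bystander; a like core 60 mm high, a yellow wax marker and a bench balance are also about.

How it is judged:
By the outcome, as a careful person would: the job done as asked, in the order asked, and still so for the second after the job is handed in, with the robot touching nothing.
It also fails if it takes over 38 s, if anything falls off the work surface, if the arm or the gripper's body presses on something with over 40 N, if the wrist force passes 120 N, or if a joint passes its speed limit or range.

## Working session

There is one attempt and no reset: what is moved stays moved. The work goes in short steps, Python scripts to look and compute and a tool call to move; the robot and the scene stay as the last step left them, time stands still between calls to the robot, and variables do not carry over. Pictures are saved under pics/ and viewed, at most 10 in all, crops included, and the job is handed in when it is done.

Besides the shell and the picture viewer there is one more tool, called after ">>>" as name(argument=value, ...), one argument or row to a line, values as JSON. drive_tool: Moves the arm, as the interface text tells. Its arguments: {"type":"object","properties":{"commands":{"type":"array"},"newtons":{"type":"number"}},"required":["commands"]}

```bash
mkdir -p pics
cat > h.py <<'E'
import numpy as np, cv2
from rig import arm
def snap(n,f):
    im=arm.get_image(n); cv2.imwrite('pics/'+f,im['pixels'][:,:,::-1]); np.savez('pics/'+f+'.npz',K=im['camera_matrix'],T=im['camera_from_world']); return im
def ray(f,u,v,z):
    d=np.load('pics/'+f+'.npz');K,T=d['K'],d['T']
    c=np.linalg.inv(K)@[u,v,1]; c=np.array([c[0],-c[1],-c[2]])
    R=T[:3,:3];o=-R.T@T[:3,3];w=R.T@c
    return o+w*(z-o[2])/w[2]
E
python3 - <<'E'
from h import *
im=snap('top','t1.png'); print(im.keys()); print(arm.get_obs())
E
```

```text
dict_keys(['pixels', 'camera_matrix', 'camera_from_world'])
{'clock': 0.05, 'q': array([ 1.16241276,  0.33291057, -0.06469852,  1.46092452,  0.02157857,
        1.34991137, -0.08851381]), 'qvel': array([ 0.00010743,  0.00091509,  0.00178019, -0.00123011, -0.0012963 ,
        0.00171044,  0.00099963]), 'joint_efforts': array([ 9.33525298e-04, -6.27380633e+01,  4.86946071e-02, -3.92852139e+01,
        1.62570993e-02,  7.34462781e-03, -5.35999320e-06]), 'ee_pos': array([ 0.23503834, -0.5787181 ,  0.23049978]), 'ee_rot': array([-7.11324164e-04,  9.81453661e-01,  1.91698143e-01, -1.62595422e-04]), 'contact_force': array([ 0.60001473, -0.01743033, -0.11360991]), 'ft_torque': array([-0.0057703 , -0.02764088,  0.07385332]), 'grasp_force': 0.0, 'grip_width': 0.08534664119693708}
```

View pics/t1.png

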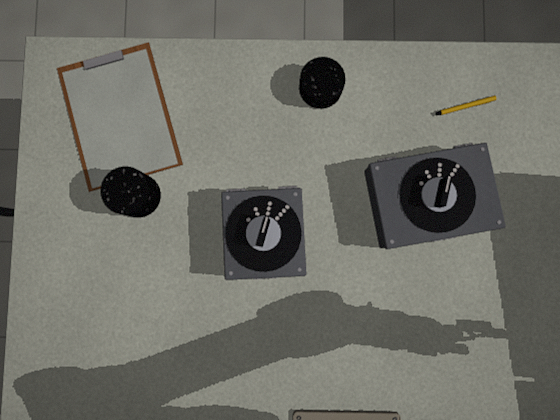

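The wider box is at right, centre about (438,195), with its dial's bar near (442,192). The narrow one is at (263,233), and the cores are at (322,82) and (130,191).

Run:
```python
from h import *
f='t1.png'
for n,u,v,z in [('dial',439,194,.1),('narrow',263,233,.1),('coreA',322,82,.1),('coreB',130,191,.1),('c1',372,165,.08),('c2',487,144,.08),('c3',504,228,.08),('c4',387,247,.08)]: print(n,ray(f,u,v,z).round(3))
im=cv2.imread('pics/t1.png')
cv2.imwrite('pics/t1c.png',cv2.resize(im[135:255,360:510],(750,600),interpolation=cv2.INTER_CUBIC))
```

```text
dial [ 0.577 -0.177  0.1  ]
narrow [0.492 0.181 0.1  ]
coreA [0.809 0.064 0.1  ]
coreB [0.574 0.455 0.1  ]
c1 [ 0.639 -0.044  0.08 ]
c2 [ 0.688 -0.286  0.08 ]
c3 [ 0.511 -0.317  0.08 ]
c4 [ 0.468 -0.074  0.08 ]
```

View pics/t1c.png

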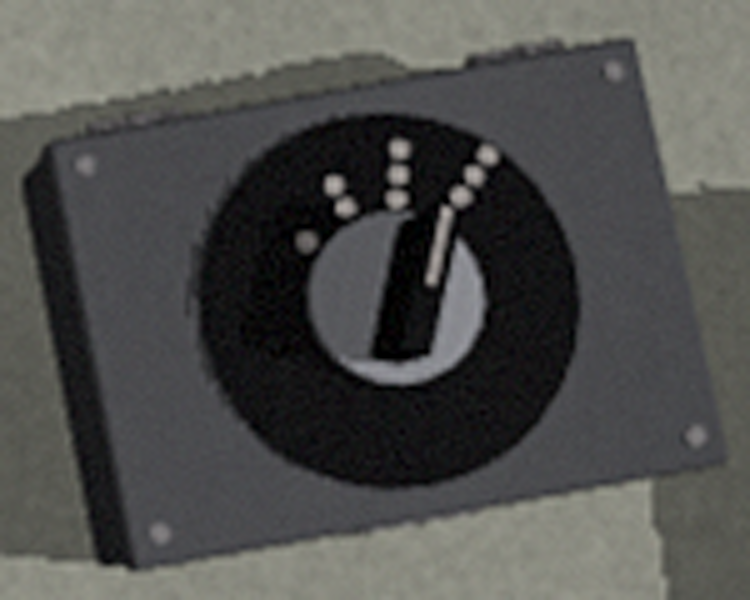

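The nose points just right of image-up, between the three-dot and four-dot columns. The white line runs from (446,192) to (449.4,176.6) in full-image pixels.

Run:
```python
from h import *
f='t1.png'
P=lambda x,y,z: ray(f,360+x/5-.4,135+y/5-.4,z)
a=P(430,285,.13);b=P(447,208,.13);d=b-a
print('line',a,b,'yaw',np.arctan2(d[1],d[0]))
s=[P(85,165,.08),P(615,70,.08),P(697,436,.08),P(160,533,.08)]
c=np.mean(s,0);print('screws c',c,[np.arctan2(*(s[i]-s[j])[[1,0]]) for i,j in((0,3),(1,2))],np.arctan2(*(s[0]-s[1])[[1,0]])-np.pi/2)
for n,x,y in((1,307,241),(2,334,185),(3,400,149),(4,488,155)):
    e=P(x,y,.085)-c;print(n,np.arctan2(e[1],e[0]),np.hypot(*e[:2]))
for x,y in((397,221),(455,225),(430,355),(372,358)):print(P(x,y,.13))
from scipy.spatial.transform import Rotation as R
q=arm.get_obs()['ee_rot'];M=R.from_quat(q[[1,2,3,0]]).as_matrix();print(M.round(3))
print('to above', M.T@(np.array([*c[:2],.2])-arm.get_obs()['ee_pos']))
```

```text
line [ 0.57860531 -0.17947818  0.13      ] [ 0.60950416 -0.18675335  0.13      ] yaw -0.23123948211446077
screws c [ 0.57889593 -0.18022264  0.08      ] [np.float64(0.19546803283521633), np.float64(0.19371441946458667)] 0.19411183981510138
1 0.9890132865191323 0.04253737699395356
2 0.47127102603183124 0.052865790758561605
3 -0.05928754059110568 0.06282938472797382
4 -0.5864964120577139 0.07292444142339675
[ 0.60399066 -0.16684411  0.13      ]
[ 0.60273684 -0.18980026  0.13      ]
[ 0.55077127 -0.17899494  0.13      ]
[ 0.54923225 -0.1561124   0.13      ]
[[ 0.927  0.376 -0.001]
 [ 0.376 -0.927  0.001]
 [-0.    -0.001 -1.   ]]
to above [ 0.46853494 -0.23977399  0.03082779]
```

>>> drive_tool(
  commands=[
    {"slide":[0.78,-0.4,0],"turn":[0,0,0],"fingers":1},
    {"slide":[0.78,-0.4,0],"turn":[0,0,0],"fingers":1},
    {"slide":[0.78,-0.4,0],"turn":[0,0,0],"fingers":1},
    {"slide":[0.78,-0.4,0],"turn":[0,0,0],"fingers":1},
    {"slide":[0.78,-0.4,0],"turn":[0,0,0],"fingers":1},
  ],
)

```text
clock: 0.55
ee_pos: [0.3215, -0.4783, 0.2308]
ee_rot: [-0.0, 0.981, 0.192, -0.0]
contact_force: [0.3, -0.4, -0.2]
grip_width: 0.0853
grasp_force: 0.0
```

>>> drive_tool(
  commands=[
    {"slide":[0.78,-0.4,0],"turn":[0,0,0],"fingers":1},
    {"slide":[0.78,-0.4,0],"turn":[0,0,0],"fingers":1},
    {"slide":[0.78,-0.4,0],"turn":[0,0,0],"fingers":1},
    {"slide":[0.78,-0.4,0],"turn":[0,0,0],"fingers":1},
    {"slide":[0.78,-0.4,0],"turn":[0,0,0],"fingers":1},
  ],
)

```text
clock: 1.05
ee_pos: [0.4072, -0.3788, 0.2309]
ee_rot: [-0.0, 0.981, 0.192, -0.0]
contact_force: [0.6, -0.4, 0.6]
grip_width: 0.0856
grasp_force: 0.0
```

>>> drive_tool(
  commands=[
    {"slide":[0.78,-0.4,0],"turn":[0,0,0],"fingers":1},
    {"slide":[0.78,-0.4,0],"turn":[0,0,0],"fingers":1},
    {"slide":[0.78,-0.4,0],"turn":[0,0,0],"fingers":1},
    {"slide":[0.78,-0.4,0],"turn":[0,0,0],"fingers":1},
    {"slide":[0.78,-0.4,0],"turn":[0,0,0],"fingers":1},
  ],
)

```text
clock: 1.55
ee_pos: [0.493, -0.2792, 0.2308]
ee_rot: [-0.0, 0.981, 0.192, -0.0]
contact_force: [-0.2, -0.3, -0.9]
grip_width: 0.0856
grasp_force: 0.0
```

>>> drive_tool(
  commands=[
    {"slide":[0.78,-0.4,0],"turn":[0,0,0],"fingers":1},
    {"slide":[0.78,-0.4,0],"turn":[0,0,0],"fingers":1},
    {"slide":[0.78,-0.4,0],"turn":[0,0,0],"fingers":1},
    {"slide":[0.78,-0.4,0],"turn":[0,0,0],"fingers":1},
    {"slide":[0.78,-0.4,0],"turn":[0,0,0],"fingers":1},
  ],
)

```text
clock: 2.05
ee_pos: [0.5788, -0.1797, 0.2308]
ee_rot: [-0.0, 0.981, 0.192, -0.0]
contact_force: [0.3, -0.9, -0.2]
grip_width: 0.0852
grasp_force: 0.0
```

>>> drive_tool(
  commands=[
    {"slide":[0,0,0],"turn":[0,0,0.82],"fingers":1},
    {"slide":[0,0,0],"turn":[0,0,0.82],"fingers":1},
    {"slide":[0,0,0],"turn":[0,0,0.82],"fingers":1},
    {"slide":[0,0,0],"turn":[0,0,0.82],"fingers":1},
    {"slide":[0,0,0],"turn":[0,0,0.82],"fingers":1},
  ],
)

```text
clock: 2.55
ee_pos: [0.5782, -0.1805, 0.2307]
ee_rot: [-0.0, 0.993, -0.117, -0.001]
contact_force: [0.4, -0.4, -0.0]
grip_width: 0.0851
grasp_force: 0.0
```

```bash
cat >> h.py <<'E'
from scipy.spatial.transform import Rotation as R
def st(t=(.579,-.18,.1)):
    o=arm.get_obs();q=o['ee_rot'];M=R.from_quat(q[[1,2,3,0]]).as_matrix()
    print(o['clock'],o['ee_pos'].round(4),'yaw',np.arctan2(M[1,0],M[0,0]).round(4),'z',M[:,2].round(3),'F',o['contact_force'].round(1),'T',o['ft_torque'].round(2),'w',o['grip_width'],o['grasp_force'],'q',o['q'].round(2))
    print('tool units to go',(M.T@(np.array(t)-o['ee_pos'])/.03).round(2))
E
python3 - <<'E'
from h import *
im=snap('wrist','w1.png');st()
E
```

```text
2.6 [ 0.5782 -0.1805  0.2307] yaw -0.2417 z [-0.001  0.    -1.   ] F [ 0.3 -0.3 -0. ] T [-0.02 -0.02 -0.02] w 0.085414713649872 0.0 q [ 0.47  0.31 -0.3   1.5   0.09  1.35 -1.65]
tool units to go [ 0.02 -0.02  4.36]
```

View pics/w1.png

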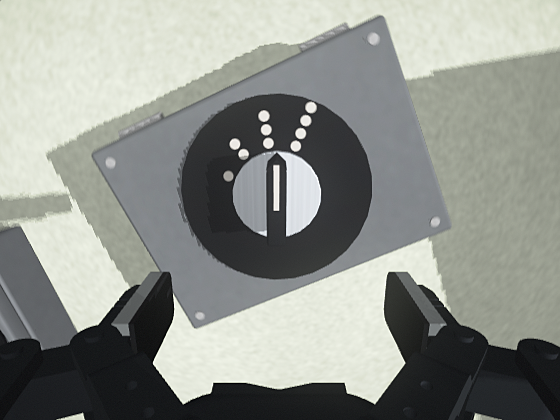

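The wrist view shows the bar vertical and well aligned with the tool. The white line runs (277,210)→(277,166) and the screws are at (110,163), (374,39), (435,222) and (200,316).

Run:
```python
from h import *
f='w1.png'
a=ray(f,276.5,210,.13);b=ray(f,277,166,.13);d=b-a;print('nose yaw',np.arctan2(d[1],d[0]),a,b)
s=[ray(f,*p,.081) for p in((110,163),(374,39),(435,222),(200,316))];c=np.mean(s,0)
print(c,[np.arctan2(*(s[i]-s[j])[[1,0]]) for i,j in((0,3),(1,2))],np.arctan2(*(s[0]-s[1])[[1,0]])-np.pi/2,np.arctan2(*(s[3]-s[2])[[1,0]])-np.pi/2)
```

```text
nose yaw -0.24640930362227845 [ 0.5785781 -0.179126   0.13     ] [ 0.60890006 -0.1867526   0.13      ]
[ 0.5781228  -0.17907193  0.081     ] [np.float64(0.18755009881112278), np.float64(0.18200488810793536)] 0.1841139518136916 0.18579460250494373
```

>>> drive_tool(
  commands=[
    {"slide":[0,-0.03,0.88],"turn":[0,0,0],"fingers":1},
    {"slide":[0,0,0.88],"turn":[0,0,0],"fingers":1},
    {"slide":[0,0,0.88],"turn":[0,0,0],"fingers":0.5},
    {"slide":[0,0,0.88],"turn":[0,0,0],"fingers":0},
    {"slide":[0,0,0.84],"turn":[0,0,0],"fingers":-0.2},
  ],
  newtons=30,
)

```text
clock: 3.1
ee_pos: [0.5782, -0.1797, 0.099]
ee_rot: [-0.0, 0.994, -0.113, -0.0]
contact_force: [0.0, -0.1, 0.2]
grip_width: 0.0439
grasp_force: 0.0
```

>>> drive_tool(
  commands=[
    {"slide":[0,0,0],"turn":[0,0,0],"fingers":-1},
    {"slide":[0,0,0],"turn":[0,0,0],"fingers":-1},
    {"slide":[0,0,0],"turn":[0,0,0],"fingers":-1},
    {"slide":[0,0,0],"turn":[0,0,0],"fingers":-1},
    {"slide":[0,0,0],"turn":[0,0,0],"fingers":-1},
  ],
)

```text
clock: 3.6
ee_pos: [0.5784, -0.1789, 0.1005]
ee_rot: [-0.0, 0.993, -0.114, -0.0]
contact_force: [-1.2, 4.7, -10.2]
grip_width: 0.0132
grasp_force: 35.6
```

```bash
python3 -c "
from h import *
st()"
```

```text
3.6 [ 0.5784 -0.1789  0.1005] yaw -0.2282 z [-0.001  0.001 -1.   ] F [ -1.2   4.7 -10.2] T [0.99 0.26 0.  ] w 0.013215048063761572 35.60185432434082 q [ 0.46  0.41 -0.3   1.65  0.13  1.1  -1.67]
tool units to go [0.03 0.03 0.02]
```

>>> drive_tool(
  commands=[
    {"slide":[0,0,0],"turn":[0,0,-0.8],"fingers":-1},
    {"slide":[0,0,0],"turn":[0,0,-0.8],"fingers":-1},
    {"slide":[0,0,0],"turn":[0,0,-0.8],"fingers":-1},
    {"slide":[0,0,0],"turn":[0,0,-0.8],"fingers":-1},
    {"slide":[0,0,0],"turn":[0,0,-0.8],"fingers":-1},
  ],
)

```text
clock: 4.1
ee_pos: [0.5785, -0.1787, 0.1005]
ee_rot: [-0.001, 0.982, 0.187, -0.0]
contact_force: [-1.4, 5.1, -9.8]
grip_width: 0.0135
grasp_force: 35.6
```

>>> drive_tool(
  commands=[
    {"slide":[0,0,0],"turn":[0,0,-0.8],"fingers":-1},
    {"slide":[0,0,0],"turn":[0,0,-0.8],"fingers":-1},
    {"slide":[0,0,0],"turn":[0,0,-0.8],"fingers":-1},
    {"slide":[0,0,0],"turn":[0,0,-0.7],"fingers":-1},
    {"slide":[0,0,0],"turn":[0,0,-0.6],"fingers":-1},
  ],
)

```text
clock: 4.6
ee_pos: [0.5784, -0.1786, 0.1005]
ee_rot: [-0.001, 0.894, 0.449, -0.0]
contact_force: [-1.8, 6.4, -9.5]
grip_width: 0.0134
grasp_force: 35.6
```

Run:
```python
from h import *
snap('wrist','w2.png');t=snap('top','t2.png')['pixels'];st()
cv2.imwrite('pics/t2c.png',cv2.resize(t[135:255,360:510,::-1],(750,600),interpolation=cv2.INTER_CUBIC))
```

```text
4.7 [ 0.5784 -0.1786  0.1005] yaw 0.93 z [-0.001  0.001 -1.   ] F [-1.3  7.  -9.2] T [1.21 0.26 0.06] w 0.013343814057695004 35.72383761405945 q [ 0.62  0.44 -0.49  1.64  0.23  1.12 -0.58]
tool units to go [-0.03  0.04  0.02]
```

View pics/w2.png

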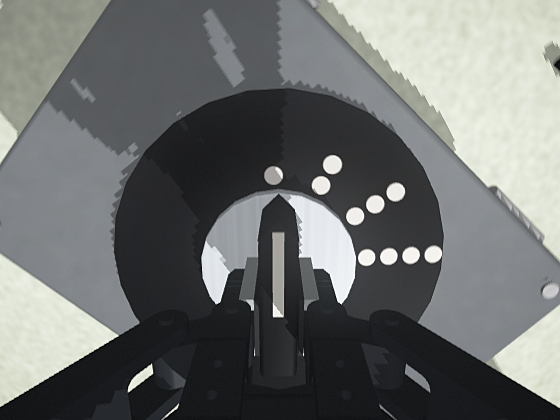

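The bar follows the fingers. The nose tip is at (278,196) and the one dot at (274,175), so slightly more left is needed. I'll turn 0.045 rad more and then pause.

>>> drive_tool(
  commands=[
    {"slide":[0,0,0],"turn":[0,0,-0.3],"fingers":-1},
    {"slide":[0,0,0],"turn":[0,0,0],"fingers":-1},
    {"slide":[0,0,0],"turn":[0,0,0],"fingers":-1},
    {"slide":[0,0,0],"turn":[0,0,0],"fingers":-1},
    {"slide":[0,0,0],"turn":[0,0,0],"fingers":-1},
  ],
)

```text
clock: 5.2
ee_pos: [0.5784, -0.1786, 0.1005]
ee_rot: [-0.001, 0.884, 0.467, -0.0]
contact_force: [-1.3, 5.9, -8.8]
grip_width: 0.0131
grasp_force: 35.7
```

Run:
```python
from h import *
f='w2.png'
a=ray(f,278.5,317,.13);b=ray(f,278,233,.13);d=b-a;print('nose yaw at w2',np.arctan2(d[1],d[0]))
c=np.array([.5785,-.179,.0])
for p in((274,175),(333,164),(396,191),(433,254)):
    e=ray(f,*p,.083)-c;print(np.arctan2(e[1],e[0]))
snap('wrist','w3.png');st()
```

```text
nose yaw at w2 0.9364009757704013
0.9705416519090299
0.4474660260149624
-0.06938445081977912
-0.5940328616619415
5.25 [ 0.5784 -0.1787  0.1005] yaw 0.9718 z [-0.001  0.001 -1.   ] F [ -1.4   5.7 -10. ] T [1.15 0.24 0.07] w 0.013763607706354144 35.67920744419098 q [ 0.62  0.44 -0.5   1.64  0.23  1.12 -0.54]
tool units to go [-0.03  0.04  0.02]
```

View pics/w3.png

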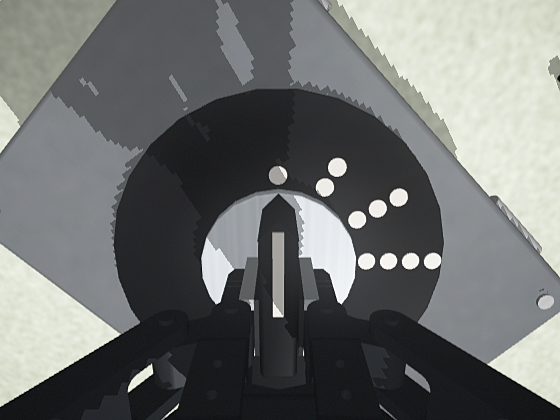

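The nose tip (278,196) is in line with the one dot (278,175). I'll pause a little longer, then turn right 1.045 rad.

>>> drive_tool(
  commands=[
    {"slide":[0,0,0],"turn":[0,0,0],"fingers":-1},
    {"slide":[0,0,0],"turn":[0,0,0],"fingers":-1},
    {"slide":[0,0,0],"turn":[0,0,0],"fingers":-1},
    {"slide":[0,0,0],"turn":[0,0,0],"fingers":-1},
    {"slide":[0,0,0],"turn":[0,0,0],"fingers":-1},
  ],
)

```text
clock: 5.75
ee_pos: [0.5784, -0.1786, 0.1005]
ee_rot: [-0.001, 0.884, 0.467, -0.0]
contact_force: [-1.5, 6.7, -9.7]
grip_width: 0.0133
grasp_force: 35.7
```

>>> drive_tool(
  commands=[
    {"slide":[0,0,0],"turn":[0,0,0.7],"fingers":-1},
    {"slide":[0,0,0],"turn":[0,0,0.8],"fingers":-1},
    {"slide":[0,0,0],"turn":[0,0,0.8],"fingers":-1},
    {"slide":[0,0,0],"turn":[0,0,0.8],"fingers":-1},
    {"slide":[0,0,0],"turn":[0,0,0.8],"fingers":-1},
  ],
)

```text
clock: 6.25
ee_pos: [0.5785, -0.1787, 0.1005]
ee_rot: [-0.001, 0.982, 0.19, -0.0]
contact_force: [-1.3, 5.5, -10.2]
grip_width: 0.0131
grasp_force: 35.6
```

>>> drive_tool(
  commands=[
    {"slide":[0,0,0],"turn":[0,0,0.8],"fingers":-1},
    {"slide":[0,0,0],"turn":[0,0,0.8],"fingers":-1},
    {"slide":[0,0,0],"turn":[0,0,0.8],"fingers":-1},
    {"slide":[0,0,0],"turn":[0,0,0.5],"fingers":-1},
    {"slide":[0,0,0],"turn":[0,0,0],"fingers":-1},
  ],
)

```text
clock: 6.75
ee_pos: [0.5785, -0.1788, 0.1005]
ee_rot: [-0.0, 1.0, -0.025, -0.0]
contact_force: [-0.4, 5.7, -10.2]
grip_width: 0.0132
grasp_force: 35.6
```

Run:
```python
from h import *
snap('wrist','w4.png');st()
```

```text
6.8 [ 0.5784 -0.1788  0.1005] yaw -0.0487 z [-0.001  0.001 -1.   ] F [ -1.3   5.2 -10.1] T [ 0.98  0.29 -0.07] w 0.013513235743957115 35.59553503990173 q [ 0.49  0.41 -0.33  1.65  0.14  1.1  -1.5 ]
tool units to go [0.02 0.04 0.02]
```

View pics/w4.png

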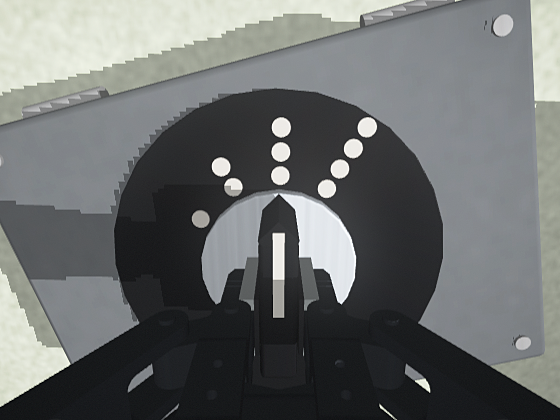

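The nose (278,196) sits just left of the three-dot column (281,127–176). I'll turn 0.023 rad more to the right, let go and lift.

>>> drive_tool(
  commands=[
    {"slide":[0,0,0],"turn":[0,0,0.15],"fingers":-1},
    {"slide":[0,0,0],"turn":[0,0,0],"fingers":-1},
    {"slide":[0,0,0],"turn":[0,0,0],"fingers":-1},
    {"slide":[0,0,0],"turn":[0,0,0],"fingers":-0.4},
    {"slide":[0,0,0],"turn":[0,0,0],"fingers":0.2},
  ],
)

```text
clock: 7.3
ee_pos: [0.5798, -0.1809, 0.1022]
ee_rot: [0.001, 0.999, -0.036, 0.002]
contact_force: [-0.1, 0.6, -0.2]
grip_width: 0.0389
grasp_force: 0.0
```

>>> drive_tool(
  commands=[
    {"slide":[0,0,0],"turn":[0,0,0],"fingers":0.5},
    {"slide":[0,0,0],"turn":[0,0,0],"fingers":0.5},
    {"slide":[0,0,-0.5],"turn":[0,0,0],"fingers":0.5},
    {"slide":[0,0,-0.9],"turn":[0,0,0],"fingers":0.5},
    {"slide":[0,0,-0.9],"turn":[0,0,0],"fingers":1},
  ],
)

```text
clock: 7.8
ee_pos: [0.5787, -0.1798, 0.1714]
ee_rot: [0.0, 0.999, -0.036, 0.0]
contact_force: [0.2, -0.4, 0.1]
grip_width: 0.0767
grasp_force: 0.0
```

>>> drive_tool(
  commands=[
    {"slide":[0,0,-0.9],"turn":[0,0,0],"fingers":1},
    {"slide":[0,0,-0.9],"turn":[0,0,0],"fingers":1},
    {"slide":[0,0,0],"turn":[0,0,0],"fingers":1},
    {"slide":[0,0,0],"turn":[0,0,0],"fingers":1},
    {"slide":[0,0,0],"turn":[0,0,0],"fingers":1},
  ],
)

```text
clock: 8.3
ee_pos: [0.5783, -0.1797, 0.2232]
ee_rot: [-0.0, 0.999, -0.036, -0.0]
contact_force: [0.1, -0.3, -1.1]
grip_width: 0.0852
grasp_force: 0.0
```

Run:
```python
from h import *
snap('wrist','w5.png');st()
```

```text
8.35 [ 0.5782 -0.1797  0.2228] yaw -0.0717 z [-0.001  0.    -1.   ] F [-0.5 -0.5 -0. ] T [ 0.06 -0.01  0.01] w 0.0853863558425948 0.0 q [ 0.49  0.32 -0.33  1.51  0.1   1.33 -1.49]
tool units to go [0.03 0.01 4.09]
```

View pics/w5.png

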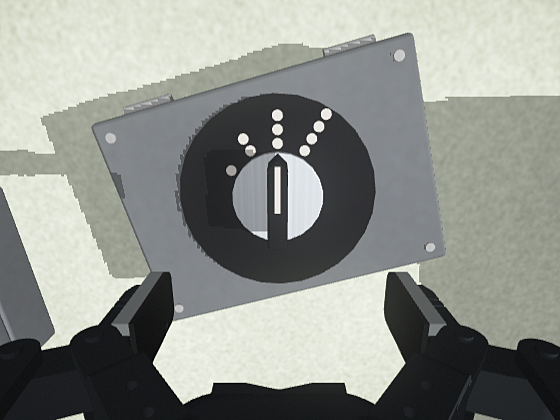

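The nose (277,155) and the white line are in line with the three-dot column (277,115–143). The gripper is clear.

```bash
python3 -c "
from rig import arm
print(arm.close_job())"
```

```text
the job is handed in; nothing more can be done
None
```

The wider box's dial was turned left to the one-dot mark, held there for about a second, then turned right to the three-dot mark and let go; the job was handed in at about 8.4 s, with the narrow box's dial and the tall core not touched.

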